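Close the fermenter with its click-stop cap

TASK

Put the black click-stop cap on the square stem on the fermenter's lid, feeling gently for the flats until it drops fully home, then turn it clockwise (seen from above) until it clicks and slips: at least two clicks, never more than five. Let go and leave the cap standing fully home on the stem, without knocking over or pushing about the glassware and other things.

Things in the scene. Friction and masses are not known exactly. Their poses are not given: they have to be found in the camera images.
- cap_mid (a point): Loose click-stop cap, 230 g, upright on the bench, 56 mm tall: a black ribbed round grip, 56 mm across and 30 mm tall, on a square steel hub 26 mm tall. This point lies on its axis at mid-grip, 41 mm above its underside, 15 mm below its top; z up along the axis; the frame turns with the hub. Hold it by the black grip alone: fingers that touch the hub would stop the grip from slipping.
- cap: The same cap: its origin is the centre of the hub's underside, z up. The hub is 34 x 34 mm. In its underside is a blind square socket 22.4 x 22.4 mm, 24 mm deep. x and y are square to the flats of hub and socket.
- cap_grip (a joint): How far the grip has slipped clockwise (from above) over the hub, rad, 0 at the start; never below 0. Grip and hub turn as one until the stem is tight; then the grip slips, its torque rising and falling between about 0.08 and 0.36 N m, once per click. A click each 0.524 rad: at 0.26, 0.79, 1.31, 1.83, 2.36, 2.88 rad.
- fermenter: Steel pot fixed to the bench, 148 mm across, with a bolted lid 158 mm across whose top is 102 mm above the bench, a round boss 52 mm across and 18 mm tall at the lid's centre and a square brass stem on the boss. Origin: centre of its underside, z up. A 22 mm tall brass valve stands 45 mm from the axis on its +x side.
- stem_foot (a point): On the stem's axis, on the flat top of the boss, 120 mm above the bench; z up. A cap fully home rests its underside here (cap_mid 41 mm above this point). Fixed to the fermenter: it does not turn with the stem.
- stem_top (a point): Centre of the stem's top, 142 mm above the bench (fixed to the fermenter; the stem's own yaw is not measured). The stem is 20 x 20 mm and 22 mm tall, its top 2 mm tapered to 18.5 x 18.5 mm, so the socket has 1.2 mm play a side. The socket fits every 90 degrees, within about 0.12 rad; else the cap stands on the stem's top. Turned under light pressure it finds the flats and drops 22 mm.
- stem_axis (a point): Half-way up the stem, 131 mm above the bench, fixed to the fermenter. The stem turns against 0.15 N m of friction, tightening clockwise (from above): 0.4 to 1.6 rad from its start, unknown beforehand, it is tight and stops dead. Anticlockwise only undoes it. Pressing on it with 5 to 10 N is enough to feel for the flats; above 30 N it may be spoilt.
- beaker: Bystander, to be left alone: empty clear glass beaker, 60 mm across, 80 mm tall. Origin at the centre of its underside.
- jar: Bystander, to be left alone: white jar with a red lid, 74 mm across, 95 mm tall. Origin at the centre of its underside.
- flask_a: Bystander, to be left alone: conical glass flask with a red stopper, 80 mm across the foot, 135 mm tall. Origin at the centre of its underside.
- flask_b: Bystander, to be left alone: a second conical glass flask like flask_a, 135 mm tall. Origin at the centre of its underside.
- wash_bottle: Bystander, to be left alone: white plastic wash bottle with a thin spout, 70 mm across, 155 mm tall to the shoulder (spout to 218 mm). Origin at the centre of its underside.
- tube_rack: Bystander, to be left alone: wooden test-tube rack, 55 x 180 mm, tubes to 117 mm. Origin at the centre of its underside.
- small_jar: Bystander, to be left alone: small white jar with a red lid, 48 mm across, 55 mm tall. Origin at the centre of its underside.

How it is judged:
By the outcome, as a careful person would: the job done as asked, in the order asked, and still so for the second after the job is handed in, with the robot touching nothing.
It also fails if it takes over 58 s, if anything falls off the work surface, if the arm or the gripper's body presses on something with over 40 N, if the wrist force passes 120 N, or if a joint passes its speed limit or range.

ROBOT

A 6-joint arm with a two-finger parallel gripper is mounted at the origin on the work surface. World frame = base frame: x ahead of the robot, y to its left, z up, the work surface at z = 0. Lengths are in m, angles in rad, forces in N, time in s.
With the tool pointing down it reaches from about 0.325 to 0.9 m from the base axis. Payload 6.1 kg.
Tool frame: the origin (TCP) lies at the very end of the fingers, on their centre line; the grasp point (between the pads) lies behind it (ctrl.grip_point_offset is the z of the grasp point in the tool frame, in m); z points along the fingers, y is the line along which they close (so a half turn about z gives the same grasp; the last joint's range is limited). The gripper opens to 85 mm and grips with 20 to 120 N. Pads are 22 mm wide; open, the fingers measure 114 mm over their backs; the gripper's body (76 mm by 85 mm) begins 54 mm behind the grasp point. The pads swing forward as they close: fully open they stand 13 mm farther back than shut.
Start: joints at [-1.429, 0.22, 1.526, -0, 1.395, -0.126], TCP at [0.165, -0.603, 0.231] pointing down, gripper open.
Joint ranges: [-2.98, 2.98], [-0.91, 2.08], [0.09, 2.57], [-1.24, 4.39], [0.2, 2.65], [-2.68, 2.68]. Speed limits (rad/s): [2.57, 2.57, 3.01, 3.14, 3.14, 3.14].

INTERFACE

Orientations are given as a unit quaternion [w, x, y, z].
In Python, from plant import ctrl, grab_frame, camera_info, order, cut_out gives the robot as it stands.
- The arm moves only by the tool servo_tool, never from a script. Its argument "steps" is a list of rows, each an object with "linear": the shift along the tool's x, y, z in mm, a list of three; "rotation": the turn, a rotation vector about the tool's x, y, z in rad, a list of three; "fingers": the closure, from -1 (fully open) to 1 (shut), so that 0 is half open. In form: [{"linear": [tx, ty, tz], "rotation": [rx, ry, rz], "fingers": fingers}, ...]. A call has 1 to 10 rows; each row is the pose to reach, as a shift and turn from the pose commanded when the call began, along the tool's axes at that moment; what a row does not reach only later rows make up. A row lasts 1/12 s, in which the tool goes at most 41.7 mm and 7.16 degrees, less where a joint would pass 70% of its speed; a pose out of reach is approached as far as the arm can. A call with a gripper value outside its range is refused whole. The fingers move at their own pace and stop on an object; the grip force is fixed at half the most. Time passes only in rows, so rows that repeat a pose let the fingers close. It gives the time, the measured TCP pose, the force, the opening and the grip force at its end, in the units of the state.
- ctrl.get_obs(): the state, without advancing time (a new reading comes with each control period).
- grab_frame(name): name is "scene" or "top" or "wrist"; returns the picture (420x560x3 uint8, red, green, blue); there is no depth.
- camera_info(name): a dict with "vfov" (degrees; the focal length in pixels is half the picture's height over the tangent of half this angle, whatever the lens; pixels are square), "cx", "cy" (the principal point, pixels), "R" (3x3) and "t" (3): a world point X has camera coordinates R X + t; the wrist camera has in their place "mount" (4x4, takes a point from camera to tool coordinates, whose origin is the TCP and whose axes are the flange's). Camera axes: x right, y down, z forward; pixel columns grow to the right and rows downward; lengths in m; the calibration is good to about 2 mm. A picture is of the moment at which its call begins: read the wrist's pose just before it. camera_info takes no time and is no camera call.
- order.close_job(): hands the job in; it is judged then, once.
Trained networks look in the newest picture that a camera, given by its name, has taken for a name from the list of things; names that differ only in an ending like _2 or _b are one class to them, and where a whole thing is asked for, a point or a joint stands for the part that bears it (a point fixed in the world has none). Each returns a list of dicts, best first, with "conf" (0 to 1); they miss things now and then, are a little off and sometimes report something else, mostly with a low value. They report only what shows in the picture. A call takes as long as a camera call.
- cut_out(camera, target): "mask" (420x560 bool, what is visible of it) and "centre" ([column, row] in pixels, amid what is visible of it).
The state is a dict: "clock": time; "joint_positions": joint angles; "joint_velocities": joint speeds; "effort": joint torques, N m; "tool_pos": TCP position; "eef_rot": TCP orientation; "wrist_force": force on the tool from outside, world axes, zero at the start; "moment": the same for the moment, N m; "width": finger opening in m; "finger_force": force on a finger pad.
Only numpy, scipy, OpenCV 4.12 (cv2) and the standard library are available. Lean on these libraries where they do the work, as an engineer would, in place of code of your own. Each camera call takes 0.05 s, during which the arm holds its last target. There are 200 camera calls.

## Working session

There is one attempt and no reset: what is moved stays moved. The work goes in short steps, Python scripts to look and compute and a tool call to move; the robot and the scene stay as the last step left them, time stands still between calls to the robot, and variables do not carry over. Pictures are saved under pics/ and viewed, at most 10 in all, crops included, and the job is handed in when it is done.

Besides the shell and the picture viewer there is one more tool, called after "Emit:" as a command line: name --argument value ..., lists and objects as JSON in quotes. servo_tool: Moves the arm, as the interface text tells. Its arguments: {"type":"object","properties":{"steps":{"type":"array","items":{"type":"object","properties":{"linear":{"type":"array","items":{"type":"number"}},"rotation":{"type":"array","items":{"type":"number"}},"fingers":{"type":"number"}}}}},"required":["steps"]}

```bash
ls; mkdir -p pics; cat > h.py <<'E'
import numpy as np, cv2
from plant import ctrl, grab_frame, camera_info, order, cut_out
from scipy.spatial.transform import Rotation as Ro
def cam(name, obs=None):
    c=camera_info(name); f=210/np.tan(np.radians(c['vfov'])/2)
    if 'R' in c: R=np.array(c['R']);t=np.array(c['t'])
    else:
        q=obs['eef_rot']; W=Ro.from_quat([q[1],q[2],q[3],q[0]]).as_matrix()
        M=np.array(c['mount']); Rcw=W@M[:3,:3]; o=W@M[:3,3]+obs['tool_pos']
        R=Rcw.T; t=-R@o
    return f,c['cx'],c['cy'],R,t
def ray(name,px,obs=None):
    f,cx,cy,R,t=cam(name,obs)
    d=R.T@np.array([(px[0]-cx)/f,(px[1]-cy)/f,1.]); return -R.T@t,d
def onz(name,px,z,obs=None):
    o,d=ray(name,px,obs); return o+d*(z-o[2])/d[2]
def proj(name,X,obs=None):
    f,cx,cy,R,t=cam(name,obs); p=R@np.array(X)+t; return np.array([f*p[0]/p[2]+cx,f*p[1]/p[2]+cy])
E
python3 - <<'E'
from h import *
o=ctrl.get_obs(); print(o, ctrl.grip_point_offset)
for n in ('scene','top','wrist'):
    im=grab_frame(n); cv2.imwrite(f'pics/{n}0.png',im[:,:,::-1]); print(n,camera_info(n))
for n in ('scene','top'):
    for k in ('cap','fermenter','stem_top','beaker','jar','flask_a','wash_bottle','tube_rack'):
        for r in cut_out(n,k)[:2]:
            m=r['mask']; ys,xs=np.where(m); print(n,k,round(r['conf'],2),np.round(r['centre']),xs.min(),xs.max(),ys.min(),ys.max(),np.round(onz(n,r['centre'],0.05),3))
E
```

```text
pics
{'clock': 0.0, 'joint_positions': array([-1.42908895e+00,  2.21237528e-01,  1.52760948e+00,  1.89863017e-05,
        1.39471001e+00, -1.26130985e-01]), 'joint_velocities': array([0.00047384, 0.00112173, 0.00018092, 0.00160802, 0.00070205,
       0.0009727 ]), 'effort': array([-3.86583463e-05, -4.96899784e+01, -3.89388049e+01, -1.77859429e-04,
        1.12134175e-02, -7.44598708e-06]), 'tool_pos': array([ 0.16530194, -0.60211433,  0.23019305]), 'eef_rot': array([-9.82226132e-04,  9.91045965e-01,  1.33517527e-01,  1.69507728e-06]), 'wrist_force': array([-0.21069365,  0.21959258,  0.13942452]), 'moment': array([-0.05820501,  0.04451019,  0.04519953]), 'finger_force': 0.0, 'width': 0.08554630547579097} -0.0187
scene {'vfov': 57.862263373747226, 'cx': 286.7567106307296, 'cy': 211.85178478647902, 'R': array([[ 0.54302297,  0.83946941,  0.02042453],
       [ 0.44801992, -0.26906482, -0.85257391],
       [-0.71021419,  0.47211781, -0.5222074 ]]), 't': array([-0.29814047, -0.12461015,  1.44187622])}
top {'vfov': 49.7321759766146, 'cx': 280.9640092741134, 'cy': 205.71504405180707, 'R': ar
[... 1414 characters left out ...]
164 210 [0.482 0.517 0.05 ]
scene tube_rack 0.23 [351. 222.] 345 364 212 234 [0.568 0.212 0.05 ]
top cap 0.93 [202. 189.] 195 215 178 198 [0.55  0.241 0.05 ]
top fermenter 0.93 [349. 202.] 319 378 170 228 [ 0.511 -0.166  0.05 ]
top stem_top 0.84 [350. 200.] 318 378 170 228 [ 0.515 -0.169  0.05 ]
top beaker 0.92 [292. 246.] 280 299 235 255 [ 0.389 -0.006  0.05 ]
top beaker 0.23 [352. 134.] 338 365 121 152 [ 0.701 -0.18   0.05 ]
top jar 0.75 [290. 157.] 274 300 141 171 [ 0.638 -0.004  0.05 ]
top flask_a 0.83 [353. 138.] 338 365 122 152 [ 0.69  -0.183  0.05 ]
top wash_bottle 0.86 [469. 206.] 447 505 195 222 [ 0.496 -0.501  0.05 ]
top tube_rack 0.83 [110. 218.] 68 146 199 231 [0.473 0.496 0.05 ]
```

```bash
python3 - <<'E'
import cv2,numpy as np
a=cv2.imread('pics/scene0.png');b=cv2.imread('pics/top0.png')
a=cv2.resize(a[150:350,180:440],(800,600),interpolation=cv2.INTER_CUBIC)
b=cv2.resize(b[110:260,180:400],(800,545),interpolation=cv2.INTER_CUBIC)
cv2.imwrite('pics/a1.png',a);cv2.imwrite('pics/b1.png',b)
E
```

```text
(no output)
```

View pics/b1.png

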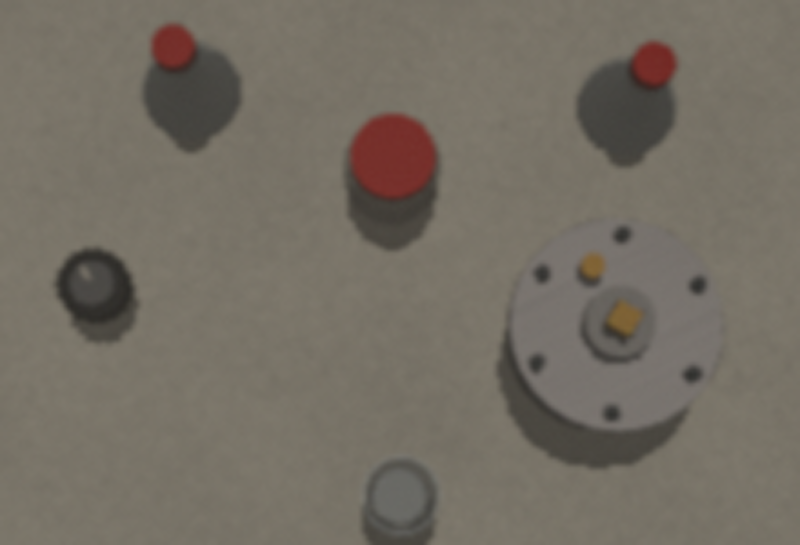

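View pics/a1.png

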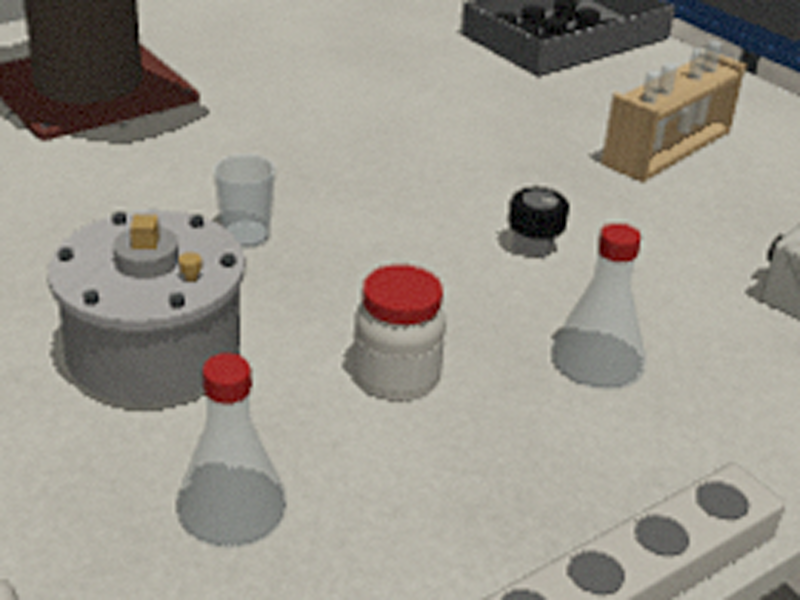

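The top view shows the cap at about px (206,188) and the stem top at about (351.6,197.4), with the beaker, jar and flasks clear of the cap. The scene view agrees: cap upright, stem on the boss, valve beside it.

```bash
python3 - <<'E'
from h import *
from scipy.optimize import least_squares
def tri(obs):
    f=lambda X: np.concatenate([proj(n,X)-np.array(p) for n,p in obs])
    r=least_squares(f,[.5,0,.1]); return r.x,np.abs(r.fun).max()
z=3.636
print('cap(top cam, z .041/.056)',onz('top',(206.1,188.4),.041),onz('top',(180+92/z,110+282/z),.056))
st=(180+624/z,110+318/z); print('stem top cam',onz('top',st,.142)); sc=(180+145/3.077,150+222/3.)
print('stem scene',onz('scene',sc,.142), tri([('top',st),('scene',sc)]))
print('lid centre',onz('top',(180+616/z,110+325/z),.102),'boss',onz('top',(180+619/z,110+321/z),.120))
print('cap tri',tri([('top',(180+92/z,110+282/z)),('scene',(180+540/3.077,150+200/3.))]))
print('flask_b stopper',onz('top',(180+174/z,110+46/z),.135),'jar',onz('top',(180+393/z,110+155/z),.095))
c=camera_info('top')
E
```

```text
cap(top cam, z .041/.056) [0.55333784 0.23156107 0.041     ] [0.55367156 0.23132996 0.056     ]
stem top cam [ 0.51212598 -0.16002358  0.142     ]
stem scene [ 0.51981603 -0.15736256  0.142     ] (array([ 0.51382256, -0.15775916,  0.13887244]), np.float64(1.1260795785881328))
lid centre [ 0.51153013 -0.16041423  0.102     ] boss [ 0.51246182 -0.15986951  0.12      ]
cap tri (array([0.55565833, 0.23381312, 0.05479057]), np.float64(1.1025605403827399))
flask_b stopper [0.71453979 0.15980648 0.135     ] jar [0.6413108  0.00136603 0.095     ]
```

Emit:
servo_tool --steps '[{"linear": [440,-324,0],"rotation": [0,0,-1.2],"fingers": -1},{"linear": [440,-324,0],"rotation": [0,0,-1.2],"fingers": -1},{"linear": [440,-324,0],"rotation": [0,0,-1.2],"fingers": -1},{"linear": [440,-324,0],"rotation": [0,0,-1.2],"fingers": -1},{"linear": [440,-324,0],"rotation": [0,0,-1.2],"fingers": -1},{"linear": [440,-324,0],"rotation": [0,0,-1.2],"fingers": -1},{"linear": [440,-324,0],"rotation": [0,0,-1.2],"fingers": -1},{"linear": [440,-324,0],"rotation": [0,0,-1.2],"fingers": -1},{"linear": [440,-324,0],"rotation": [0,0,-1.2],"fingers": -1},{"linear": [440,-324,0],"rotation": [0,0,-1.2],"fingers": -1}]'

```text
clock: 1.78
tool_pos: [0.4245, -0.274, 0.2317]
eef_rot: [0.001, 0.741, 0.672, 0.0]
wrist_force: [0.6, -1.8, -0.7]
width: 0.0857
finger_force: 0.0
```

Emit:
servo_tool --steps '[{"linear": [122,76,0],"rotation": [0,0,-0.7],"fingers": -1},{"linear": [122,76,0],"rotation": [0,0,-0.7],"fingers": -1},{"linear": [122,76,0],"rotation": [0,0,-0.7],"fingers": -1},{"linear": [122,76,0],"rotation": [0,0,-0.7],"fingers": -1},{"linear": [122,76,0],"rotation": [0,0,-0.7],"fingers": -1},{"linear": [122,76,0],"rotation": [0,0,-0.7],"fingers": -1},{"linear": [122,76,0],"rotation": [0,0,-0.7],"fingers": -1},{"linear": [122,76,0],"rotation": [0,0,-0.7],"fingers": -1}]'

```text
clock: 2.45
tool_pos: [0.5117, -0.162, 0.2313]
eef_rot: [0.0, 0.469, 0.883, -0.0]
wrist_force: [0.5, 0.1, 0.4]
width: 0.0854
finger_force: 0.0
```

```bash
python3 - <<'E'
from h import *
o=ctrl.get_obs(); print(o['tool_pos'],o['eef_rot'],o['joint_positions'],o['joint_velocities'].max())
im=grab_frame('wrist'); cv2.imwrite('pics/w1.png',im[:,:,::-1])
print(proj('wrist',[.512,-.16,.142],o))
hsv=cv2.cvtColor(im,cv2.COLOR_RGB2HSV); m=cv2.inRange(hsv,(10,100,60),(30,255,255))
n,l,s,c=cv2.connectedComponentsWithStats(m)
for i in range(1,n):
    if s[i,4]>150:
        p=np.argwhere(l==i)[:,::-1].astype(np.int32); r=cv2.minAreaRect(p); print(s[i],r); B=cv2.boxPoints(r); print([np.round(onz('wrist',b,.142,o),4) for b in B], onz('wrist',r[0],.142,o))
E
```

```text
[ 0.51172813 -0.16203511  0.23132467] [ 2.85031263e-05  4.68880903e-01  8.83261398e-01 -2.43239589e-05] [-4.53583062e-01  9.17986302e-03  1.75647450e+00 -5.15582764e-05
  1.37588299e+00 -1.04832271e+00] 0.013381889351516105
[276.84737934 212.01394937]
[263 186  35  41 905] ((279.2500305175781, 206.25), (32.69530487060547, 28.887414932250977), 66.80140686035156)
[array([ 0.4953, -0.1574,  0.142 ]), array([ 0.5062, -0.1399,  0.142 ]), array([ 0.5269, -0.1533,  0.142 ]), array([ 0.5159, -0.1715,  0.142 ])] [ 0.51095433 -0.15537828  0.142     ]
[324 197  24  25 447] ((335.1999816894531, 208.60003662109375), (24.033309936523438, 22.135942459106445), 71.56504821777344)
[array([ 0.5333, -0.1352,  0.142 ]), array([ 0.5426, -0.1226,  0.142 ]), array([ 0.5578, -0.1332,  0.142 ]), array([ 0.5485, -0.1462,  0.142 ])] [ 0.54549113 -0.13422594  0.142     ]
```

View pics/w1.png

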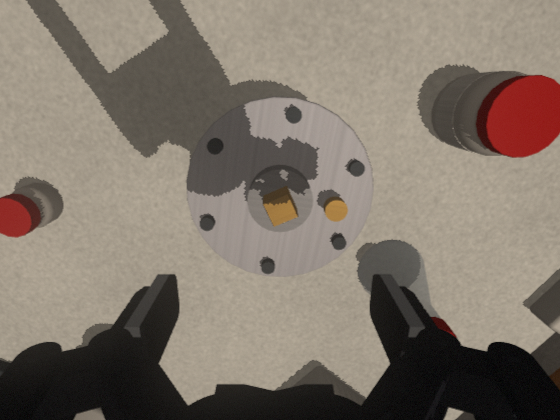

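```bash
python3 - <<'E'
from h import *
o=ctrl.get_obs(); im=cv2.imread('pics/w1.png')[:,:,::-1].copy()
hsv=cv2.cvtColor(im,cv2.COLOR_RGB2HSV); m=cv2.inRange(hsv,(10,100,60),(30,255,255)); m[:,312:]=0
v=hsv[...,2][m>0]; print(np.histogram(v,bins=10))
th,_=cv2.threshold(v.reshape(-1,1),0,255,cv2.THRESH_OTSU); print(th)
t=((m>0)&(hsv[...,2]>th)).astype(np.uint8)
p=np.argwhere(t)[:,::-1]
W=np.array([onz('wrist',q,.142,o)[:2] for q in p])
r=cv2.minAreaRect((W*1e4).astype(np.float32)); print('top face',r,W.mean(0))
# lid outline: non-background low-saturation region fit
k=cut_out('wrist','fermenter')[0]; c,_=cv2.findContours(k['mask'].astype(np.uint8),0,2); c=max(c,key=len)[:,0]
P=np.array([onz('wrist',q,.102,o)[:2] for q in c]); A=np.c_[2*P,np.ones(len(P))]; s=np.linalg.lstsq(A,(P**2).sum(1),rcond=None)[0]
print('lid',s[:2],np.sqrt(s[2]+s[0]**2+s[1]**2))
cv2.imwrite('pics/w1c.png',cv2.resize(im[170:240,235:325,::-1],None,fx=8,fy=8,interpolation=cv2.INTER_NEAREST))
E
```

```text
(array([238,  89,  21,  11,   3,   9,  26,  17,  95, 396]), array([ 68. ,  78.1,  88.2,  98.3, 108.4, 118.5, 128.6, 138.7, 148.8,
       158.9, 169. ]))
116.0
top face ((5131.412109375, -1578.1453857421875), (192.34393310546875, 188.6638641357422), 58.167823791503906) [ 0.5139995  -0.15903662]
lid [ 0.51362915 -0.15744187] 0.07747439193569988
```

View pics/w1c.png

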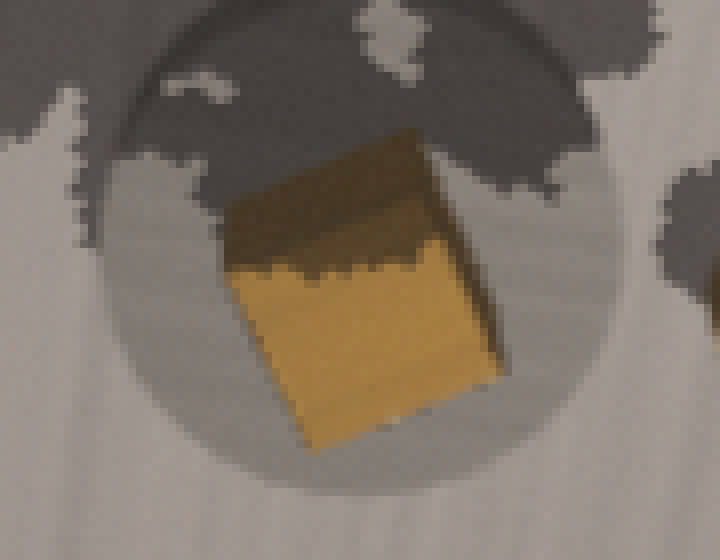

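Crop: the stem's top face has its centre near px (280.6,209.5) of the full picture, tilted about 22°. I'll take a second look from a turned wrist to cancel the mount bias.

Emit:
servo_tool --steps '[{"linear": [0,0,0],"rotation": [0,0,-1.24],"fingers": -1},{"linear": [0,0,0],"rotation": [0,0,-1.24],"fingers": -1},{"linear": [0,0,0],"rotation": [0,0,-1.24],"fingers": -1},{"linear": [0,0,0],"rotation": [0,0,-1.24],"fingers": -1},{"linear": [0,0,0],"rotation": [0,0,-1.24],"fingers": -1},{"linear": [0,0,0],"rotation": [0,0,-1.24],"fingers": -1},{"linear": [0,0,0],"rotation": [0,0,-1.24],"fingers": -1},{"linear": [0,0,0],"rotation": [0,0,-1.24],"fingers": -1},{"linear": [0,0,0],"rotation": [0,0,-1.24],"fingers": -1},{"linear": [0,0,0],"rotation": [0,0,-1.24],"fingers": -1}]'

```text
clock: 3.38
tool_pos: [0.5115, -0.1627, 0.2314]
eef_rot: [0.0, -0.134, 0.991, -0.0]
wrist_force: [1.0, 0.4, 0.3]
width: 0.0856
finger_force: 0.0
```

```bash
python3 - <<'E'
from h import *
o=ctrl.get_obs(); print(o['tool_pos'],o['eef_rot'],o['joint_positions'])
im=grab_frame('wrist'); cv2.imwrite('pics/w2.png',im[:,:,::-1])
hsv=cv2.cvtColor(im,cv2.COLOR_RGB2HSV); m=cv2.inRange(hsv,(10,100,60),(30,255,255))
n,l,s,c=cv2.connectedComponentsWithStats(m)
for i in range(1,n):
    if s[i,4]>150:
        t=(l==i)&(hsv[...,2]>116); p=np.argwhere(t)[:,::-1]
        W=np.array([onz('wrist',q,.142,o)[:2] for q in p]); r=cv2.minAreaRect((W*1e4).astype(np.float32)); print(s[i],'rect',r)
k=cut_out('wrist','fermenter')[0]; c,_=cv2.findContours(k['mask'].astype(np.uint8),0,2); c=max(c,key=len)[:,0]
P=np.array([onz('wrist',q,.102,o)[:2] for q in c]); A=np.c_[2*P,np.ones(len(P))]; s=np.linalg.lstsq(A,(P**2).sum(1),rcond=None)[0]
print('lid',s[:2],np.sqrt(s[2]+s[0]**2+s[1]**2))
x,y=map(int,proj('wrist',[.513,-.159,.142],o)); print(x,y)
cv2.imwrite('pics/w2c.png',cv2.resize(im[y-40:y+40,x-50:x+50,::-1],None,fx=7,fy=7,interpolation=cv2.INTER_NEAREST))
E
```

```text
[ 0.51148756 -0.1626545   0.2313932 ] [ 7.73390729e-05 -1.34402404e-01  9.90926831e-01 -5.35020818e-05] [-4.54860085e-01  8.91437866e-03  1.75661189e+00 -2.97554162e-06
  1.37587833e+00 -2.29527658e+00]
[261 193  36  41 918] rect ((5129.486328125, -1582.9088134765625), (190.8885040283203, 187.2356719970703), 58.12937545776367)
[277 244  21  25 411] rect ((5440.3388671875, -1430.71240234375), (153.5257568359375, 153.06405639648438), 15.576224327087402)
lid [ 0.51293695 -0.1578452 ] 0.07751645298571497
277 217
```

View pics/w2c.png

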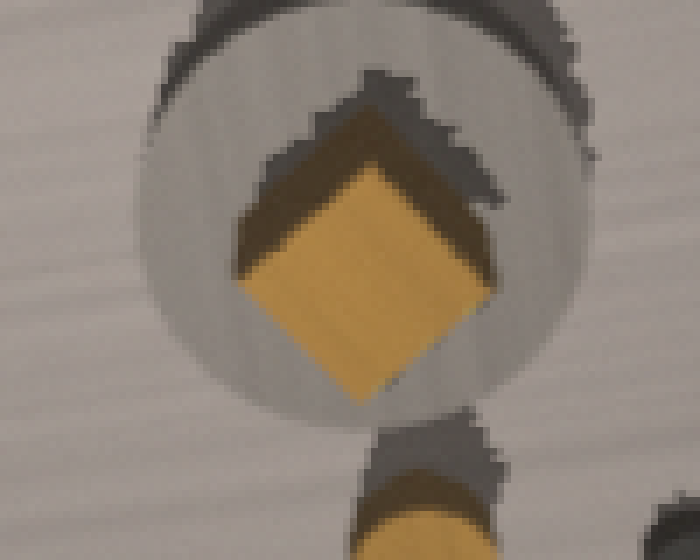

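The second view agrees: the stem is at (0.513, -0.158), with its flats at 58° (mod 90). Now on to the cap.

Emit:
servo_tool --steps '[{"linear": [-146,369,50],"rotation": [0,0,0],"fingers": -1},{"linear": [-146,369,50],"rotation": [0,0,0],"fingers": -1},{"linear": [-146,369,50],"rotation": [0,0,0],"fingers": -1},{"linear": [-146,369,50],"rotation": [0,0,0],"fingers": -1},{"linear": [-146,369,50],"rotation": [0,0,0],"fingers": -1},{"linear": [-146,369,50],"rotation": [0,0,0],"fingers": -1},{"linear": [-146,369,50],"rotation": [0,0,0],"fingers": -1},{"linear": [-146,369,50],"rotation": [0,0,0],"fingers": -1},{"linear": [-146,369,50],"rotation": [0,0,0],"fingers": -1},{"linear": [-146,369,50],"rotation": [0,0,0],"fingers": -1}]'

```text
clock: 4.32
tool_pos: [0.5551, 0.2359, 0.1808]
eef_rot: [-0.0, -0.131, 0.991, 0.001]
wrist_force: [0.6, -0.1, 0.1]
width: 0.0853
finger_force: 0.0
```

Emit:
servo_tool --steps '[{"linear": [0,0,0],"rotation": [0,0,0],"fingers": -1},{"linear": [0,0,0],"rotation": [0,0,0],"fingers": -1},{"linear": [0,0,0],"rotation": [0,0,0],"fingers": -1}]'

```text
clock: 4.57
tool_pos: [0.5554, 0.2315, 0.1812]
eef_rot: [-0.0, -0.131, 0.991, -0.0]
wrist_force: [0.2, -0.0, 0.4]
width: 0.0854
finger_force: 0.0
```

```bash
python3 - <<'E'
from h import *
o=ctrl.get_obs(); print(o['tool_pos'],o['eef_rot'],o['joint_positions'],np.abs(o['joint_velocities']).max())
im=grab_frame('wrist'); cv2.imwrite('pics/w3.png',im[:,:,::-1])
for k in cut_out('wrist','cap')[:2]:
    ys,xs=np.where(k['mask']); print(k['conf'],k['centre'],xs.min(),xs.max(),ys.min(),ys.max())
    M=k['mask']; c,_=cv2.findContours(M.astype(np.uint8),0,2); c=max(c,key=len)[:,0]
    for z in (.041,.056):
        P=np.array([onz('wrist',q,z,o)[:2] for q in c]); s=np.linalg.lstsq(np.c_[2*P,np.ones(len(P))],(P**2).sum(1),rcond=None)[0]
        print(z,s[:2],np.sqrt(s[2]+s[0]**2+s[1]**2))
print(proj('wrist',[.554,.232,.056],o))
E
```

```text
[0.55543253 0.23152057 0.18119713] [-2.21704515e-04 -1.31401590e-01  9.91329148e-01 -3.06183932e-04] [ 2.64244046e-01  2.05113092e-01  1.64032772e+00 -5.69711964e-04
  1.29667229e+00 -1.56996333e+00] 0.021286850514850235
0.55 [278.3, 192.5] 245 312 158 228
0.041 [0.55520792 0.23537673] 0.02972656805330319
0.056 [0.5508586  0.23400306] 0.028143797733113436
[274.69194924 197.79704538]
```

View pics/w3.png

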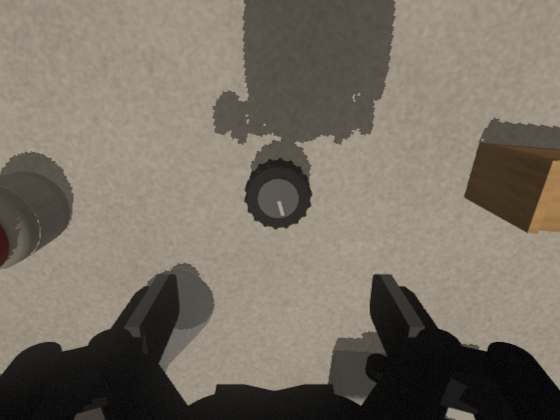

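The wrist view shows the cap with its top disc near (278,197), and a white pointer running from the centre toward (283,215). There's free space around it.

```bash
python3 - <<'E'
from h import *
o=ctrl.get_obs(); im=cv2.imread('pics/w3.png'); g=cv2.cvtColor(im,cv2.COLOR_BGR2GRAY)
sub=g[165:225,250:306]; print(np.histogram(sub,bins=12))
t=np.zeros_like(g); t[165:225,250:306]=(sub>62)&(sub<110)
n,l,s,c=cv2.connectedComponentsWithStats(t); i=1+np.argmax(s[1:,4]); print(s[i],c[i])
(cc,r)=cv2.minEnclosingCircle(np.argwhere(l==i)[:,::-1].astype(np.float32)); print(cc,r,onz('wrist',cc,.056,o),onz('wrist',c[i],.056,o))
b=np.zeros_like(g); b[178:216,262:296]=g[178:216,262:296]>125; p=np.argwhere(b)[:,::-1]; print(len(p),p.min(0),p.max(0))
W=np.array([onz('wrist',q,.056,o)[:2] for q in p]); v=cv2.fitLine((W*1e3).astype(np.float32),cv2.DIST_L2,0,.01,.01).ravel(); d=W.mean(0)-onz('wrist',cc,.056,o)[:2]
print(v,np.degrees(np.arctan2(v[1],v[0])),'dir from centre',np.degrees(np.arctan2(d[1],d[0])),d)
E
```

```text
(array([ 347, 1428,   62,   76,  130, 1093,   19,   13,   28,   22,   67,
         75]), array([ 29.        ,  40.16666667,  51.33333333,  62.5       ,
        73.66666667,  84.83333333,  96.        , 107.16666667,
       118.33333333, 129.5       , 140.66666667, 151.83333333,
       163.        ]))
[ 258  179   41   39 1207] [277.65782933 197.5956918 ]
(277.875, 198.5) 20.622068405151367 [0.55440224 0.23409017 0.056     ] [0.55369188 0.23371032 0.056     ]
54 [277 201] [284 215]
[8.6549765e-01 5.0091302e-01 5.6190356e+02 2.3846205e+02] 30.060423 dir from centre 30.23432373334463 [0.00750131 0.00437189]
```

Emit:
servo_tool --steps '[{"linear": [1,3,0],"rotation": [0,0,0.2],"fingers": -1},{"linear": [1,3,30],"rotation": [0,0,0.4],"fingers": -1},{"linear": [1,3,70],"rotation": [0,0,0.55],"fingers": -1},{"linear": [1,3,110],"rotation": [0,0,0.55],"fingers": -1},{"linear": [1,3,140],"rotation": [0,0,0.55],"fingers": -1},{"linear": [1,3,160],"rotation": [0,0,0.55],"fingers": -1},{"linear": [1,3,160],"rotation": [0,0,0.55],"fingers": -1},{"linear": [1,3,160],"rotation": [0,0,0.55],"fingers": -1}]'

```text
clock: 5.33
tool_pos: [0.5531, 0.2334, 0.0207]
eef_rot: [-0.001, 0.142, 0.99, -0.001]
wrist_force: [0.4, -0.5, 0.3]
width: 0.0855
finger_force: 0.0
```

```bash
python3 - <<'E'
from h import *
o=ctrl.get_obs(); print(o['tool_pos'],o['eef_rot'],o['joint_positions'],o['wrist_force'])
im=grab_frame('wrist'); cv2.imwrite('pics/w4.png',im[:,:,::-1]); print(proj('wrist',[.554,.234,.056],o))
E
```

```text
[0.55314293 0.23342287 0.02068896] [-1.10776027e-03  1.42478719e-01  9.89797111e-01 -5.17306038e-04] [ 2.68062580e-01  3.99529060e-01  1.73211425e+00 -7.45481722e-05
  1.01239372e+00 -1.01676349e+00] [ 0.36018865 -0.46253655  0.25808966]
[276.82504628 329.10542474]
```

View pics/w4.png

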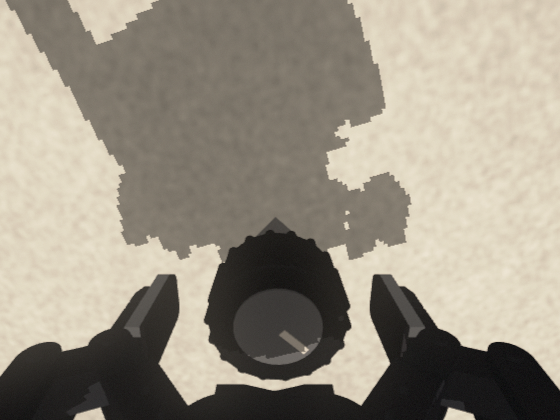

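The cap is centred between the fingers (disc at (278,327)). A hub corner peeks out at (277,220), so the hub flats lie at about 29–30°, matching the pointer. Closing.

Emit:
servo_tool --steps '[{"linear": [0,0,0],"rotation": [0,0,0],"fingers": 1},{"linear": [0,0,0],"rotation": [0,0,0],"fingers": 1},{"linear": [0,0,0],"rotation": [0,0,0],"fingers": 1},{"linear": [0,0,0],"rotation": [0,0,0],"fingers": 1},{"linear": [0,0,0],"rotation": [0,0,0],"fingers": 1},{"linear": [0,0,0],"rotation": [0,0,0],"fingers": 1},{"linear": [0,0,0],"rotation": [0,0,0],"fingers": 1},{"linear": [0,0,0],"rotation": [0,0,0],"fingers": 1}]'

```text
clock: 6.05
tool_pos: [0.5557, 0.2353, 0.0241]
eef_rot: [0.002, 0.141, 0.99, 0.001]
wrist_force: [-1.0, -0.7, 5.9]
width: 0.0548
finger_force: 62.7
```

Emit:
servo_tool --steps '[{"linear": [0,0,-10],"rotation": [0,0,0],"fingers": 1},{"linear": [0,0,-50],"rotation": [0,0,0],"fingers": 1},{"linear": [0,0,-90],"rotation": [0,0,0],"fingers": 1},{"linear": [0,0,-130],"rotation": [0,0,0],"fingers": 1},{"linear": [0,0,-170],"rotation": [0,0,0],"fingers": 1},{"linear": [0,0,-190],"rotation": [0,0,0],"fingers": 1},{"linear": [0,0,-190],"rotation": [0,0,0],"fingers": 1},{"linear": [0,0,-190],"rotation": [0,0,0],"fingers": 1}]'

```text
clock: 6.72
tool_pos: [0.5544, 0.2352, 0.2134]
eef_rot: [0.002, 0.141, 0.99, 0.001]
wrist_force: [-0.2, -0.0, -3.4]
width: 0.0547
finger_force: 64.5
```

```bash
python3 - <<'E'
from h import *
o=ctrl.get_obs(); print(o['tool_pos'],o['eef_rot'],o['joint_positions'],o['wrist_force'],o['moment'],o['width'],o['finger_force'])
im=grab_frame('wrist'); cv2.imwrite('pics/w5.png',im[:,:,::-1])
E
```

```text
[0.5543968  0.23522868 0.21337925] [1.71619293e-03 1.41327150e-01 9.89961140e-01 7.95965532e-04] [ 2.70340917e-01  1.76391929e-01  1.61129937e+00  8.57860399e-05
  1.35011869e+00 -1.01686973e+00] [-0.19164965 -0.04768421 -3.36027246] [ 0.01608179 -0.02333506  0.01999174] 0.05471983416969293 64.51951861381531
```

View pics/w5.png

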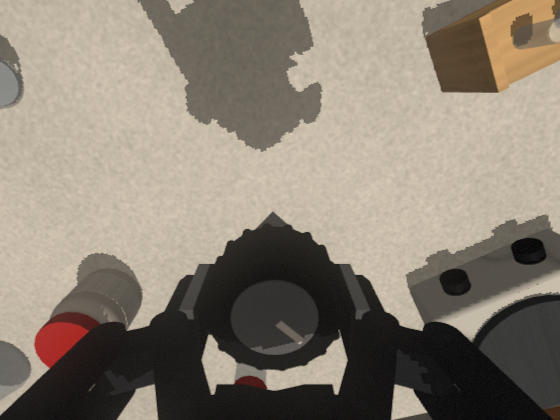

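The cap is held level. The disc is at about (275,317) and the hub corner still points along tool +x at (273,213). Next I'll measure the cap's offset in the tool frame.

```bash
python3 - <<'E'
from h import *
o=ctrl.get_obs(); q=o['eef_rot']; W=Ro.from_quat([q[1],q[2],q[3],q[0]]).as_matrix(); print('tilt',W[:,2],'yaw',np.arctan2(W[1,0],W[0,0]))
im=cv2.imread('pics/w5.png'); g=cv2.cvtColor(im,cv2.COLOR_BGR2GRAY)
def it(px,z): # in tool frame at tool z
    c=camera_info('wrist'); f=210/np.tan(np.radians(c['vfov'])/2); M=np.array(c['mount']); d=M[:3,:3]@np.array([(px[0]-c['cx'])/f,(px[1]-c['cy'])/f,1]); return M[:3,3]+d*(z-M[2,3])/d[2]
sub=g[270:365,222:328]; h=np.histogram(sub,bins=14); print(h)
b=np.zeros_like(g); b[300:352,250:310]=g[300:352,250:310]>110; p=np.argwhere(b)[:,::-1]
T=np.array([it(x,-.032) for x in p])[:,:2]; v=cv2.fitLine((T*1e3).astype(np.float32),cv2.DIST_L2,0,.01,.01).ravel(); print('pointer in tool deg',np.degrees(np.arctan2(v[1],v[0])),len(p))
dm=np.zeros_like(g); dm[270:365,222:328]=(sub>40); n,l,s,c=cv2.connectedComponentsWithStats(dm); i=1+np.argmax(s[1:,4]); print(s[i],c[i])
P=np.argwhere(l==i)[:,::-1]; TT=np.array([it(x,-.032)[:2]*1e3 for x in P],np.float32); print('disc centre mm',cv2.minEnclosingCircle(TT),TT.mean(0))
print('hub corner', it((273,213),-.024+.026))
E
```

```text
tilt [-7.08484076e-04 -1.52611182e-04 -9.99999737e-01] yaw 2.857937792544866
(array([2139, 2381, 4113,  421,   66,  216,  394,   19,   18,    9,    8,
         15,   61,  210]), array([ 14.        ,  26.92857143,  39.85714286,  52.78571429,
        65.71428571,  78.64285714,  91.57142857, 104.5       ,
       117.42857143, 130.35714286, 143.28571429, 156.21428571,
       169.14285714, 182.07142857, 195.        ]))
pointer in tool deg 37.432636 14
[ 231  280   87   75 5145] [274.13586006 317.47385811]Traceback (most recent call last):
  File "<stdin>", line 10, in <module>
  File "<stdin>", line 5, in it
ValueError: time passes only in moves, steps and waits
```

```bash
python3 - <<'E'
from h import *
c=camera_info('wrist'); f=210/np.tan(np.radians(c['vfov'])/2); M=np.array(c['mount'])
def it(px,z):
    d=M[:3,:3]@np.array([(px[0]-c['cx'])/f,(px[1]-c['cy'])/f,1]); return M[:3,3]+d*(z-M[2,3])/d[2]
g=cv2.cvtColor(cv2.imread('pics/w5.png'),cv2.COLOR_BGR2GRAY)
dm=np.zeros_like(g); dm[270:365,222:328]=(g[270:365,222:328]>40); n,l,s,cc=cv2.connectedComponentsWithStats(dm); i=1+np.argmax(s[1:,4])
P=np.argwhere(l==i)[:,::-1]; TT=np.array([it(x,-.032)[:2]*1e3 for x in P],np.float32); print('disc mm',cv2.minEnclosingCircle(TT),TT.mean(0))
b=np.zeros_like(g); b[300:352,265:310]=g[300:352,265:310]>150; p=np.argwhere(b)[:,::-1]; T=np.array([it(x,-.032)[:2]*1e3 for x in p],np.float32)
print(len(p),p.min(0),p.max(0)); v=cv2.fitLine(T,cv2.DIST_L2,0,.01,.01).ravel(); print(np.degrees(np.arctan2(v[1],v[0])))
print('corner',it((273,213),.002),it((273,213),.024))
E
```

```text
disc mm ((1.4807898998260498, -0.17385634779930115), 17.242450714111328) [ 1.9818747 -0.2604391]
6 [298 342] [301 343]
65.855835
corner [ 0.03269545 -0.00070368  0.002     ] [ 0.02470888 -0.00075087  0.024     ]
```

Emit:
servo_tool --steps '[{"linear": [-71,-388,0],"rotation": [0,0,-0.67],"fingers": 1},{"linear": [-71,-388,0],"rotation": [0,0,-0.67],"fingers": 1},{"linear": [-71,-388,0],"rotation": [0,0,-0.67],"fingers": 1},{"linear": [-71,-388,0],"rotation": [0,0,-0.67],"fingers": 1},{"linear": [-71,-388,0],"rotation": [0,0,-0.67],"fingers": 1},{"linear": [-71,-388,0],"rotation": [0,0,-0.67],"fingers": 1},{"linear": [-71,-388,0],"rotation": [0,0,-0.67],"fingers": 1},{"linear": [-71,-388,0],"rotation": [0,0,-0.67],"fingers": 1},{"linear": [-71,-388,0],"rotation": [0,0,-0.67],"fingers": 1},{"linear": [-71,-388,0],"rotation": [0,0,-0.67],"fingers": 1}]'

```text
clock: 7.6
tool_pos: [0.5108, -0.1593, 0.2081]
eef_rot: [-0.002, -0.192, 0.981, 0.001]
wrist_force: [0.8, -0.1, -2.3]
width: 0.0548
finger_force: 64.8
```

Emit:
servo_tool --steps '[{"linear": [0,0,10],"rotation": [0,0,0],"fingers": 1},{"linear": [0,0,20],"rotation": [0,0,0],"fingers": 1},{"linear": [0,0,30],"rotation": [0,0,0],"fingers": 1},{"linear": [0,0,30],"rotation": [0,0,0],"fingers": 1},{"linear": [0,0,30],"rotation": [0,0,0],"fingers": 1}]'

```text
clock: 8.02
tool_pos: [0.5122, -0.1556, 0.1791]
eef_rot: [-0.002, -0.193, 0.981, 0.001]
wrist_force: [0.7, -0.4, -1.8]
width: 0.0546
finger_force: 65.0
```

```bash
python3 - <<'E'
from h import *
o=ctrl.get_obs(); q=o['eef_rot']; W=Ro.from_quat([q[1],q[2],q[3],q[0]]).as_matrix(); print(o['tool_pos'],'yaw',np.arctan2(W[1,0],W[0,0])%6.283,o['joint_positions'],o['wrist_force'],o['moment'])
d=np.array([.514,-.1573,o['tool_pos'][2]])-o['tool_pos']; print('shift tool mm',W.T@d*1e3)
E
```

```text
[ 0.51216278 -0.15555684  0.1791138 ] yaw 3.5294502377405874 [-4.42381206e-01  5.34037697e-02  1.81185775e+00  2.21855355e-04
  1.28063220e+00 -2.40127980e+00] [ 0.74287815 -0.4018335  -1.79104995] [-0.02213804 -0.01217031  0.03581201]
shift tool mm [-1.04105486 -2.30869638 -0.01051858]
```

Emit:
servo_tool --steps '[{"linear": [-1,-2.3,0],"rotation": [0,0,0],"fingers": 1},{"linear": [-1,-2.3,5],"rotation": [0,0,0],"fingers": 1},{"linear": [-1,-2.3,9],"rotation": [0,0,0],"fingers": 1},{"linear": [-1,-2.3,11],"rotation": [0,0,0],"fingers": 1},{"linear": [-1,-2.3,11],"rotation": [0,0,0],"fingers": 1}]'

```text
clock: 8.43
tool_pos: [0.5147, -0.1588, 0.1696]
eef_rot: [-0.0, -0.192, 0.981, 0.0]
wrist_force: [0.2, -0.2, -2.2]
width: 0.0548
finger_force: 65.0
```

Emit:
servo_tool --steps '[{"linear": [0,0,1],"rotation": [0,0,0],"fingers": 1},{"linear": [0,0,1],"rotation": [0,0,0],"fingers": 1}]'

```text
clock: 8.6
tool_pos: [0.515, -0.1592, 0.1693]
eef_rot: [-0.0, -0.192, 0.981, 0.0]
wrist_force: [-0.0, 0.2, -3.0]
width: 0.0547
finger_force: 65.0
```

Emit:
servo_tool --steps '[{"linear": [0,0,1],"rotation": [0,0,0],"fingers": 1},{"linear": [0,0,1],"rotation": [0,0,0],"fingers": 1}]'

```text
clock: 8.77
tool_pos: [0.515, -0.1593, 0.1683]
eef_rot: [0.0, -0.192, 0.981, -0.0]
wrist_force: [-0.6, -0.5, -2.8]
width: 0.0544
finger_force: 65.0
```

Emit:
servo_tool --steps '[{"linear": [0,2,0],"rotation": [0,0,0],"fingers": 1},{"linear": [0,2,0],"rotation": [0,0,0],"fingers": 1},{"linear": [0,2,0],"rotation": [0,0,0],"fingers": 1}]'

```text
clock: 9.02
tool_pos: [0.5143, -0.1573, 0.1684]
eef_rot: [0.0, -0.192, 0.981, -0.0]
wrist_force: [0.6, -0.9, -2.0]
width: 0.0544
finger_force: 65.0
```

Emit:
servo_tool --steps '[{"linear": [0,0,1],"rotation": [0,0,0],"fingers": 1},{"linear": [0,0,1],"rotation": [0,0,0],"fingers": 1}]'

```text
clock: 9.18
tool_pos: [0.5142, -0.1573, 0.1672]
eef_rot: [-0.0, -0.192, 0.981, 0.0]
wrist_force: [-0.3, -0.2, -2.4]
width: 0.0544
finger_force: 65.0
```

Emit:
servo_tool --steps '[{"linear": [0,0,1],"rotation": [0,0,0],"fingers": 1},{"linear": [0,0,1],"rotation": [0,0,0],"fingers": 1}]'

```text
clock: 9.35
tool_pos: [0.5142, -0.1573, 0.1661]
eef_rot: [-0.0, -0.192, 0.981, 0.0]
wrist_force: [-0.1, -0.1, -2.8]
width: 0.0547
finger_force: 65.0
```

Emit:
servo_tool --steps '[{"linear": [0,0,1],"rotation": [0,0,0],"fingers": 1},{"linear": [0,0,1],"rotation": [0,0,0],"fingers": 1}]'

```text
clock: 9.52
tool_pos: [0.5144, -0.1575, 0.1653]
eef_rot: [0.0, -0.192, 0.981, -0.0]
wrist_force: [1.4, 0.3, -3.1]
width: 0.0545
finger_force: 65.0
```

Emit:
servo_tool --steps '[{"linear": [0,0,0.7],"rotation": [0,0,0],"fingers": 1},{"linear": [0,0,0.7],"rotation": [0,0,0],"fingers": 1}]'

```text
clock: 9.68
tool_pos: [0.5146, -0.1576, 0.1648]
eef_rot: [0.0, -0.192, 0.981, -0.0]
wrist_force: [0.8, -0.9, -1.5]
width: 0.0545
finger_force: 65.0
```

Emit:
servo_tool --steps '[{"linear": [0,0,0.7],"rotation": [0,0,0],"fingers": 1},{"linear": [0,0,0.7],"rotation": [0,0,0],"fingers": 1}]'

```text
clock: 9.85
tool_pos: [0.5147, -0.1576, 0.1643]
eef_rot: [0.0, -0.192, 0.981, -0.0]
wrist_force: [1.3, -1.8, -1.0]
width: 0.0546
finger_force: 65.1
```

Emit:
servo_tool --steps '[{"linear": [0,0,0.7],"rotation": [0,0,0],"fingers": 1},{"linear": [0,0,0.7],"rotation": [0,0,0],"fingers": 1}]'

```text
clock: 10.02
tool_pos: [0.5147, -0.1577, 0.1637]
eef_rot: [0.0, -0.192, 0.981, -0.0]
wrist_force: [1.3, -0.4, 1.0]
width: 0.0548
finger_force: 65.1
```

Emit:
servo_tool --steps '[{"linear": [0,0,0.7],"rotation": [0,0,0],"fingers": 1},{"linear": [0,0,0.7],"rotation": [0,0,0],"fingers": 1}]'

```text
clock: 10.18
tool_pos: [0.5147, -0.1577, 0.1628]
eef_rot: [0.001, -0.192, 0.981, -0.0]
wrist_force: [1.9, -3.1, -0.2]
width: 0.0544
finger_force: 65.3
```

Emit:
servo_tool --steps '[{"linear": [0,0,0.7],"rotation": [0,0,0],"fingers": 1},{"linear": [0,0,0.7],"rotation": [0,0,0],"fingers": 1}]'

```text
clock: 10.35
tool_pos: [0.5148, -0.1577, 0.1622]
eef_rot: [0.001, -0.192, 0.981, -0.0]
wrist_force: [2.9, -2.3, 1.6]
width: 0.0549
finger_force: 65.4
```

Contact has begun. Easing sideways with the force and turning clockwise gently.

Emit:
servo_tool --steps '[{"linear": [-0.4,-0.6,0],"rotation": [0,0,0.04],"fingers": 1},{"linear": [-0.4,-0.6,0],"rotation": [0,0,0.08],"fingers": 1},{"linear": [-0.4,-0.6,0.5],"rotation": [0,0,0.1],"fingers": 1}]'

```text
clock: 10.6
tool_pos: [0.5146, -0.1575, 0.1608]
eef_rot: [-0.0, -0.142, 0.99, 0.0]
wrist_force: [2.6, -0.6, -1.5]
width: 0.0543
finger_force: 65.3
```

Emit:
servo_tool --steps '[{"linear": [0,0,0.5],"rotation": [0,0,0.04],"fingers": 1},{"linear": [0,0,1],"rotation": [0,0,0.08],"fingers": 1},{"linear": [0,0,1],"rotation": [0,0,0.08],"fingers": 1}]'

```text
clock: 10.85
tool_pos: [0.5143, -0.1573, 0.1594]
eef_rot: [-0.001, -0.102, 0.995, 0.001]
wrist_force: [1.4, -0.1, -2.9]
width: 0.0544
finger_force: 65.3
```

It is dropping in with the flats aligned; going down.

Emit:
servo_tool --steps '[{"linear": [0,0,1.5],"rotation": [0,0,0],"fingers": 1},{"linear": [0,0,3],"rotation": [0,0,0],"fingers": 1},{"linear": [0,0,4],"rotation": [0,0,0],"fingers": 1},{"linear": [0,0,4],"rotation": [0,0,0],"fingers": 1}]'

```text
clock: 11.18
tool_pos: [0.5143, -0.1575, 0.1556]
eef_rot: [-0.001, -0.103, 0.995, 0.0]
wrist_force: [0.7, -0.3, -1.9]
width: 0.0545
finger_force: 65.2
```

Emit:
servo_tool --steps '[{"linear": [0,0,1.5],"rotation": [0,0,0],"fingers": 1},{"linear": [0,0,3],"rotation": [0,0,0],"fingers": 1},{"linear": [0,0,4],"rotation": [0,0,0],"fingers": 1},{"linear": [0,0,4],"rotation": [0,0,0],"fingers": 1}]'

```text
clock: 11.52
tool_pos: [0.5146, -0.1576, 0.1518]
eef_rot: [-0.0, -0.103, 0.995, 0.0]
wrist_force: [0.3, -0.3, -3.0]
width: 0.0539
finger_force: 65.2
```

Emit:
servo_tool --steps '[{"linear": [0,0,1.5],"rotation": [0,0,0],"fingers": 1},{"linear": [0,0,3],"rotation": [0,0,0],"fingers": 1},{"linear": [0,0,3],"rotation": [0,0,0],"fingers": 1}]'

```text
clock: 11.77
tool_pos: [0.5147, -0.1577, 0.1489]
eef_rot: [-0.0, -0.103, 0.995, 0.0]
wrist_force: [-0.8, 0.5, -3.5]
width: 0.0546
finger_force: 65.2
```

Emit:
servo_tool --steps '[{"linear": [0,0,1.5],"rotation": [0,0,0],"fingers": 1},{"linear": [0,0,2.5],"rotation": [0,0,0],"fingers": 1},{"linear": [0,0,2.5],"rotation": [0,0,0],"fingers": 1}]'

```text
clock: 12.02
tool_pos: [0.5147, -0.1577, 0.1465]
eef_rot: [-0.0, -0.103, 0.995, 0.0]
wrist_force: [0.8, 0.4, -1.9]
width: 0.0549
finger_force: 65.2
```

Emit:
servo_tool --steps '[{"linear": [0,0,1],"rotation": [0,0,0],"fingers": 1},{"linear": [0,0,1.5],"rotation": [0,0,0],"fingers": 1},{"linear": [0,0,1.5],"rotation": [0,0,0],"fingers": 1}]'

```text
clock: 12.27
tool_pos: [0.5148, -0.1577, 0.1451]
eef_rot: [-0.0, -0.103, 0.995, 0.0]
wrist_force: [-1.3, -0.7, -2.2]
width: 0.0543
finger_force: 65.2
```

Emit:
servo_tool --steps '[{"linear": [0,0,1],"rotation": [0,0,0],"fingers": 1},{"linear": [0,0,1],"rotation": [0,0,0],"fingers": 1}]'

```text
clock: 12.43
tool_pos: [0.5149, -0.1578, 0.1442]
eef_rot: [0.0, -0.103, 0.995, -0.0]
wrist_force: [-0.8, -0.4, -3.4]
width: 0.0546
finger_force: 65.2
```

Emit:
servo_tool --steps '[{"linear": [0,0,0.8],"rotation": [0,0,0],"fingers": 1},{"linear": [0,0,0.8],"rotation": [0,0,0],"fingers": 1}]'

```text
clock: 12.6
tool_pos: [0.515, -0.1578, 0.1441]
eef_rot: [0.0, -0.103, 0.995, -0.0]
wrist_force: [-2.5, 0.4, 3.1]
width: 0.0545
finger_force: 65.5
```

Emit:
servo_tool --steps '[{"linear": [0,0,0.8],"rotation": [0,0,0],"fingers": 1},{"linear": [0,0,0.8],"rotation": [0,0,0],"fingers": 1}]'

```text
clock: 12.77
tool_pos: [0.515, -0.1579, 0.1441]
eef_rot: [0.0, -0.103, 0.995, -0.0]
wrist_force: [-5.4, 0.9, 8.4]
width: 0.0545
finger_force: 66.0
```

Emit:
servo_tool --steps '[{"linear": [0,0,0.8],"rotation": [0,0,0],"fingers": 1},{"linear": [0,0,0.8],"rotation": [0,0,0],"fingers": 1}]'

```text
clock: 12.93
tool_pos: [0.5151, -0.1579, 0.144]
eef_rot: [0.0, -0.103, 0.995, -0.0]
wrist_force: [-8.1, 2.7, 12.8]
width: 0.0546
finger_force: 66.5
```

It is home at TCP z = 0.144, exactly as predicted. I'll ease off the pressure, then turn clockwise.

Emit:
servo_tool --steps '[{"linear": [0,0,-1.8],"rotation": [0,0,0],"fingers": 1},{"linear": [0,0,-1.8],"rotation": [0,0,0],"fingers": 1},{"linear": [0,0,-1.8],"rotation": [0,0,0],"fingers": 1}]'

```text
clock: 13.18
tool_pos: [0.5153, -0.158, 0.1441]
eef_rot: [0.0, -0.103, 0.995, -0.0]
wrist_force: [-0.6, -1.6, 2.2]
width: 0.0549
finger_force: 65.4
```

```bash
cat > s.py <<'E'
from h import *
o=ctrl.get_obs(); q=o['eef_rot']; W=Ro.from_quat([q[1],q[2],q[3],q[0]]).as_matrix(); R=np.round
print(R(o['tool_pos'],4),'yaw',R(np.arctan2(W[1,0],W[0,0])%6.283,3),'F',R(o['wrist_force'],1),'M',R(o['moment'],3),'q6',R(o['joint_positions'][5],3))
r=np.array([.513,-.1583,.16])-o['tool_pos'];print('Mz about stem',o['moment'][2]-np.cross(r,o['wrist_force'])[2],'q6 tau',o['effort'][5])
E
python3 s.py
```

```text
[ 0.5153 -0.158   0.1441] yaw 3.348 F [-0.6 -1.6  2.2] M [ 0.078  0.18  -0.005] q6 -2.221
Mz about stem -0.008112356365523087 q6 tau 0.009948655497282743
```

Emit:
servo_tool --steps '[{"linear": [0,-0.18,0],"rotation": [0,0,0.1],"fingers": 1},{"linear": [0.04,-0.36,0],"rotation": [0,0,0.2],"fingers": 1}]'

```text
clock: 13.35
tool_pos: [0.5151, -0.1582, 0.1441]
eef_rot: [0.0, -0.001, 1.0, -0.0]
wrist_force: [-1.4, 1.0, 3.5]
width: 0.0549
finger_force: 65.5
```

```bash
python3 s.py
```

```text
[ 0.5151 -0.1582  0.1441] yaw 3.143 F [-1.4  1.   3.5] M [0.265 0.24  0.216] q6 -2.017
Mz about stem 0.21809970594733663 q6 tau -1.5687431395053864
```

Emit:
servo_tool --steps '[{"linear": [0,-0.18,0],"rotation": [0,0,0.1],"fingers": 1},{"linear": [0.04,-0.36,0],"rotation": [0,0,0.2],"fingers": 1}]'

```text
clock: 13.52
tool_pos: [0.5152, -0.1584, 0.1441]
eef_rot: [0.0, 0.099, 0.995, 0.0]
wrist_force: [-1.1, 1.7, 4.4]
width: 0.0546
finger_force: 65.5
```

```bash
python3 s.py
```

```text
[ 0.5152 -0.1584  0.1441] yaw 2.943 F [-1.1  1.7  4.4] M [0.325 0.234 0.189] q6 -1.817
Mz about stem 0.192316250054707 q6 tau -1.3737503439188004
```

Emit:
servo_tool --steps '[{"linear": [0,-0.18,0],"rotation": [0,0,0.1],"fingers": 1},{"linear": [0.04,-0.36,0],"rotation": [0,0,0.2],"fingers": 1}]'

```text
clock: 13.68
tool_pos: [0.5151, -0.1585, 0.1441]
eef_rot: [0.0, 0.198, 0.98, 0.0]
wrist_force: [-1.0, 2.0, 4.2]
width: 0.0547
finger_force: 65.4
```

```bash
python3 s.py
```

```text
[ 0.5151 -0.1585  0.1441] yaw 2.743 F [-1.   2.   4.2] M [0.467 0.196 0.247] q6 -1.618
Mz about stem 0.2513704623460178 q6 tau -1.3740026950836182
```

Emit:
servo_tool --steps '[{"linear": [0,-0.1,0],"rotation": [0,0,0.06],"fingers": 1},{"linear": [0,-0.2,0],"rotation": [0,0,0.12],"fingers": 1}]'

```text
clock: 13.85
tool_pos: [0.5151, -0.1585, 0.1441]
eef_rot: [0.0, 0.255, 0.967, 0.0]
wrist_force: [-0.7, 2.0, 4.5]
width: 0.0542
finger_force: 65.4
```

```bash
python3 s.py
```

```text
[ 0.5151 -0.1585  0.1441] yaw 2.625 F [-0.7  2.   4.5] M [0.489 0.063 0.215] q6 -1.5
Mz about stem 0.21879514259372537 q6 tau -0.6636258400976658
```

Emit:
servo_tool --steps '[{"linear": [0,-0.1,0],"rotation": [0,0,0.06],"fingers": 1},{"linear": [0,-0.2,0],"rotation": [0,0,0.12],"fingers": 1}]'

```text
clock: 14.02
tool_pos: [0.5151, -0.1586, 0.1441]
eef_rot: [0.0, 0.313, 0.95, 0.001]
wrist_force: [-0.8, 3.6, 4.3]
width: 0.0542
finger_force: 65.4
```

```bash
python3 s.py
```

```text
[ 0.5151 -0.1586  0.1441] yaw 2.505 F [-0.8  3.6  4.3] M [0.547 0.099 0.201] q6 -1.381
Mz about stem 0.2086478649169808 q6 tau -0.7473622262477875
```

Emit:
servo_tool --steps '[{"linear": [0,-0.1,0],"rotation": [0,0,0.06],"fingers": 1},{"linear": [0,-0.2,0],"rotation": [0,0,0.12],"fingers": 1}]'

```text
clock: 14.18
tool_pos: [0.515, -0.1587, 0.1441]
eef_rot: [0.0, 0.369, 0.929, 0.001]
wrist_force: [-0.4, 3.2, 3.1]
width: 0.0546
finger_force: 65.4
```

```bash
python3 s.py
```

```text
[ 0.515  -0.1587  0.1441] yaw 2.385 F [-0.4  3.2  3.1] M [0.622 0.016 0.208] q6 -1.261
Mz about stem 0.21399138449722147 q6 tau -0.7471231743693352
```

Emit:
servo_tool --steps '[{"linear": [0.4,0.3,0],"rotation": [0,0,0.06],"fingers": 1},{"linear": [0.4,0.3,0],"rotation": [0,0,0.12],"fingers": 1}]'

```text
clock: 14.35
tool_pos: [0.515, -0.1587, 0.1441]
eef_rot: [0.001, 0.424, 0.906, 0.0]
wrist_force: [0.2, 1.7, 2.9]
width: 0.0546
finger_force: 65.4
```

```bash
python3 s.py
```

```text
[ 0.515  -0.1587  0.1441] yaw 2.265 F [0.2 1.7 2.9] M [0.256 0.035 0.148] q6 -1.14
Mz about stem 0.15127900503622546 q6 tau -0.7493066601455212
```

Emit:
servo_tool --steps '[{"linear": [0,-0.06,0],"rotation": [0,0,0.06],"fingers": 1},{"linear": [0,-0.12,0],"rotation": [0,0,0.12],"fingers": 1}]'

```text
clock: 14.52
tool_pos: [0.5149, -0.1587, 0.1441]
eef_rot: [0.001, 0.478, 0.878, 0.0]
wrist_force: [-0.4, 2.1, 2.5]
width: 0.0547
finger_force: 65.4
```

```bash
python3 s.py
```

```text
[ 0.5149 -0.1587  0.1441] yaw 2.145 F [-0.4  2.1  2.5] M [0.32  0.004 0.253] q6 -1.021
Mz about stem 0.2566159139182387 q6 tau -0.6543641164898872
```

Emit:
servo_tool --steps '[{"linear": [0,-0.06,0],"rotation": [0,0,0.06],"fingers": 1},{"linear": [0,-0.12,0],"rotation": [0,0,0.12],"fingers": 1}]'

```text
clock: 14.68
tool_pos: [0.5148, -0.1587, 0.1441]
eef_rot: [0.001, 0.529, 0.848, 0.0]
wrist_force: [-0.0, 1.2, 3.3]
width: 0.0542
finger_force: 65.4
```

```bash
python3 s.py
```

```text
[ 0.5148 -0.1587  0.1441] yaw 2.026 F [-0.   1.2  3.3] M [ 0.292 -0.064  0.34 ] q6 -0.901
Mz about stem 0.3416822049280138 q6 tau -0.5790503695607185
```

Emit:
servo_tool --steps '[{"linear": [0,-0.06,0],"rotation": [0,0,0.06],"fingers": 1},{"linear": [0,-0.12,0],"rotation": [0,0,0.12],"fingers": 1}]'

```text
clock: 14.85
tool_pos: [0.5148, -0.1588, 0.1441]
eef_rot: [0.001, 0.579, 0.815, 0.0]
wrist_force: [0.1, 2.3, 3.0]
width: 0.0546
finger_force: 65.4
```

```bash
python3 s.py
```

```text
[ 0.5148 -0.1588  0.1441] yaw 1.905 F [0.1 2.3 3. ] M [ 0.263 -0.094  0.216] q6 -0.781
Mz about stem 0.2203976453952132 q6 tau -0.7244297862052917
```

Emit:
servo_tool --steps '[{"linear": [0,-0.06,0],"rotation": [0,0,0.06],"fingers": 1},{"linear": [0,-0.12,0],"rotation": [0,0,0.12],"fingers": 1}]'

```text
clock: 15.02
tool_pos: [0.5147, -0.1588, 0.1441]
eef_rot: [0.001, 0.627, 0.779, 0.001]
wrist_force: [1.8, 1.8, 2.2]
width: 0.0548
finger_force: 65.5
```

```bash
python3 s.py
```

```text
[ 0.5147 -0.1588  0.1441] yaw 1.785 F [1.8 1.8 2.2] M [ 0.261 -0.073  0.117] q6 -0.661
Mz about stem 0.12102984184036111 q6 tau -0.8761601708829403
```

Emit:
servo_tool --steps '[{"linear": [0,-0.06,0],"rotation": [0,0,0.06],"fingers": 1},{"linear": [0,-0.12,0],"rotation": [0,0,0.12],"fingers": 1}]'

```text
clock: 15.18
tool_pos: [0.5146, -0.1588, 0.1441]
eef_rot: [0.001, 0.673, 0.74, 0.001]
wrist_force: [1.6, 2.2, 3.0]
width: 0.0547
finger_force: 65.4
```

```bash
python3 s.py
```

```text
[ 0.5146 -0.1588  0.1441] yaw 1.665 F [1.6 2.2 3. ] M [ 0.286 -0.151  0.255] q6 -0.541
Mz about stem 0.25952799503470636 q6 tau -0.7606027275323868
```

Emit:
servo_tool --steps '[{"linear": [0,-0.06,0],"rotation": [0,0,0.06],"fingers": 1},{"linear": [0,-0.12,0],"rotation": [0,0,0.12],"fingers": 1}]'

```text
clock: 15.35
tool_pos: [0.5146, -0.1589, 0.1441]
eef_rot: [0.001, 0.716, 0.698, 0.001]
wrist_force: [0.8, 2.5, 2.1]
width: 0.0546
finger_force: 65.4
```

```bash
python3 s.py
```

```text
[ 0.5146 -0.1589  0.1441] yaw 1.546 F [0.8 2.5 2.1] M [ 0.34  -0.185  0.341] q6 -0.422
Mz about stem 0.3452368559141563 q6 tau -0.5925836227834225
```

Torque peaks at yaw 2.03 and 1.54 mark the clicks: the stem went tight near 2.17, so slip is about 0.62 (1 click so far). I need about 0.9 rad more to reach 3 clicks.

Emit:
servo_tool --steps '[{"linear": [0,-0.1,0],"rotation": [0,0,0.06],"fingers": 1},{"linear": [0,-0.2,0],"rotation": [0,0,0.12],"fingers": 1}]'

```text
clock: 15.52
tool_pos: [0.5145, -0.1588, 0.1441]
eef_rot: [0.001, 0.757, 0.654, 0.001]
wrist_force: [1.8, 2.6, 2.0]
width: 0.055
finger_force: 65.3
```

```bash
python3 s.py
```

```text
[ 0.5145 -0.1588  0.1441] yaw 1.426 F [1.8 2.6 2. ] M [ 0.274 -0.292  0.28 ] q6 -0.302
Mz about stem 0.28497980007331625 q6 tau -0.6504390947520733
```

Emit:
servo_tool --steps '[{"linear": [0,0,0],"rotation": [0,0,0.06],"fingers": 1},{"linear": [0,-0.1,0],"rotation": [0,0,0.12],"fingers": 1}]'

```text
clock: 15.68
tool_pos: [0.5144, -0.1588, 0.1441]
eef_rot: [0.001, 0.794, 0.607, 0.001]
wrist_force: [0.9, 2.0, 2.1]
width: 0.0545
finger_force: 65.4
```

```bash
python3 s.py
```

```text
[ 0.5144 -0.1588  0.1441] yaw 1.305 F [0.9 2.  2.1] M [ 0.271 -0.258  0.081] q6 -0.182
Mz about stem 0.08443985906885651 q6 tau -0.8493083529174328
```

Emit:
servo_tool --steps '[{"linear": [0,0,0],"rotation": [0,0,0.06],"fingers": 1},{"linear": [0,-0.1,0],"rotation": [0,0,0.12],"fingers": 1}]'

```text
clock: 15.85
tool_pos: [0.5143, -0.1588, 0.1441]
eef_rot: [0.001, 0.83, 0.558, 0.001]
wrist_force: [1.6, 1.3, 1.7]
width: 0.0542
finger_force: 65.4
```

```bash
python3 s.py
```

```text
[ 0.5143 -0.1588  0.1441] yaw 1.185 F [1.6 1.3 1.7] M [ 0.278 -0.272  0.107] q6 -0.061
Mz about stem 0.10932265126133409 q6 tau -0.8260935544967651
```

Emit:
servo_tool --steps '[{"linear": [0,0,0],"rotation": [0,0,0.06],"fingers": 1},{"linear": [0,-0.1,0],"rotation": [0,0,0.12],"fingers": 1}]'

```text
clock: 16.02
tool_pos: [0.5143, -0.1588, 0.1441]
eef_rot: [0.001, 0.861, 0.508, 0.001]
wrist_force: [2.8, 1.2, 1.2]
width: 0.0545
finger_force: 65.3
```

```bash
python3 s.py
```

```text
[ 0.5143 -0.1588  0.1441] yaw 1.065 F [2.8 1.2 1.2] M [ 0.282 -0.313  0.289] q6 0.058
Mz about stem 0.29215508634947374 q6 tau -0.6386406719684601
```

Emit:
servo_tool --steps '[{"linear": [0,0,0],"rotation": [0,0,0.06],"fingers": 1},{"linear": [0,-0.1,0],"rotation": [0,0,0.12],"fingers": 1}]'

```text
clock: 16.18
tool_pos: [0.5142, -0.1588, 0.1441]
eef_rot: [0.001, 0.89, 0.455, 0.001]
wrist_force: [2.3, 2.4, 1.2]
width: 0.0545
finger_force: 65.3
```

```bash
python3 s.py
```

```text
[ 0.5142 -0.1588  0.1441] yaw 0.946 F [2.3 2.4 1.2] M [ 0.233 -0.318  0.339] q6 0.178
Mz about stem 0.34310748612941966 q6 tau -0.5981744080781937
```

Emit:
servo_tool --steps '[{"linear": [0,0,0],"rotation": [0,0,0.06],"fingers": 1},{"linear": [0,-0.1,0],"rotation": [0,0,0.12],"fingers": 1}]'

```text
clock: 16.35
tool_pos: [0.5142, -0.1587, 0.1441]
eef_rot: [0.0, 0.916, 0.401, 0.001]
wrist_force: [2.4, 2.0, 2.0]
width: 0.0548
finger_force: 65.3
```

```bash
python3 s.py
```

```text
[ 0.5142 -0.1587  0.1441] yaw 0.825 F [2.4 2.  2. ] M [ 0.221 -0.332  0.138] q6 0.298
Mz about stem 0.14160488609573893 q6 tau -0.7873222231864929
```

Third peak passed, so the third click is done. A small turn past it into the trough, then release.

Emit:
servo_tool --steps '[{"linear": [0,0,0],"rotation": [0,0,0.05],"fingers": 1},{"linear": [0,0,0],"rotation": [0,0,0.1],"fingers": 1},{"linear": [0,0,0],"rotation": [0,0,0.1],"fingers": 1}]'

```text
clock: 16.6
tool_pos: [0.5141, -0.1587, 0.1441]
eef_rot: [0.0, 0.935, 0.355, 0.001]
wrist_force: [1.7, 3.1, 2.3]
width: 0.0547
finger_force: 65.4
```

```bash
python3 s.py
```

```text
[ 0.5141 -0.1587  0.1441] yaw 0.726 F [1.7 3.1 2.3] M [ 0.325 -0.346 -0.042] q6 0.397
Mz about stem -0.037980365647215575 q6 tau 0.6693214550614357
```

Emit:
servo_tool --steps '[{"linear": [0,0,0],"rotation": [0,0,0],"fingers": 0.2},{"linear": [0,0,0],"rotation": [0,0,0],"fingers": -0.5},{"linear": [0,0,0],"rotation": [0,0,0],"fingers": -1},{"linear": [0,0,0],"rotation": [0,0,0],"fingers": -1},{"linear": [0,0,0],"rotation": [0,0,0],"fingers": -1},{"linear": [0,0,0],"rotation": [0,0,0],"fingers": -1},{"linear": [0,0,0],"rotation": [0,0,0],"fingers": -1},{"linear": [0,0,0],"rotation": [0,0,0],"fingers": -1}]'

```text
clock: 17.27
tool_pos: [0.513, -0.159, 0.1436]
eef_rot: [-0.0, 0.934, 0.356, -0.0]
wrist_force: [-0.1, -0.1, 0.6]
width: 0.0857
finger_force: 0.0
```

```bash
python3 s.py
```

```text
[ 0.513  -0.159   0.1436] yaw 0.728 F [-0.1 -0.1  0.6] M [-0.008  0.011 -0.025] q6 0.396
Mz about stem -0.024917890681530424 q6 tau -0.0020038172806380317
```

Released with no forces left. Raising straight up and looking.

Emit:
servo_tool --steps '[{"linear": [0,0,-15],"rotation": [0,0,0],"fingers": -1},{"linear": [0,0,-40],"rotation": [0,0,0],"fingers": -1},{"linear": [0,0,-80],"rotation": [0,0,0],"fingers": -1},{"linear": [0,0,-120],"rotation": [0,0,0],"fingers": -1},{"linear": [0,0,-120],"rotation": [0,0,0],"fingers": -1},{"linear": [0,0,-120],"rotation": [0,0,0],"fingers": -1},{"linear": [0,0,-120],"rotation": [0,0,0],"fingers": -1}]'

```text
clock: 17.85
tool_pos: [0.5129, -0.1589, 0.2635]
eef_rot: [0.0, 0.935, 0.356, 0.0]
wrist_force: [-0.9, 0.3, -1.1]
width: 0.0853
finger_force: 0.0
```

```bash
python3 s.py; python3 - <<'E'
from h import *
o=ctrl.get_obs()
a=grab_frame('wrist')[:,:,::-1]; b=grab_frame('scene')[:,:,::-1]
b=cv2.resize(b[150:350,180:440],(520,400),interpolation=cv2.INTER_CUBIC); a=cv2.resize(a[100:340,150:410],(260,240))
out=np.zeros((400,790,3),np.uint8); out[:400,:520]=b; out[:240,525:785]=a; cv2.imwrite('pics/f.png',out)
print(proj('scene',[.513,-.1583,.176]),proj('scene',[.513,-.1583,.198]),proj('wrist',[.513,-.1583,.176],o))
E
```

```text
[ 0.5129 -0.1589  0.2635] yaw 0.728 F [-0.9  0.3 -1.1] M [-0.008 -0.004  0.007] q6 0.396
Mz about stem 0.006184993360181727 q6 tau -0.0005665820572176017
[224.66704102 210.91917456] [224.06374628 202.98407819] [274.5417307 212.8642357]
```

View pics/f.png

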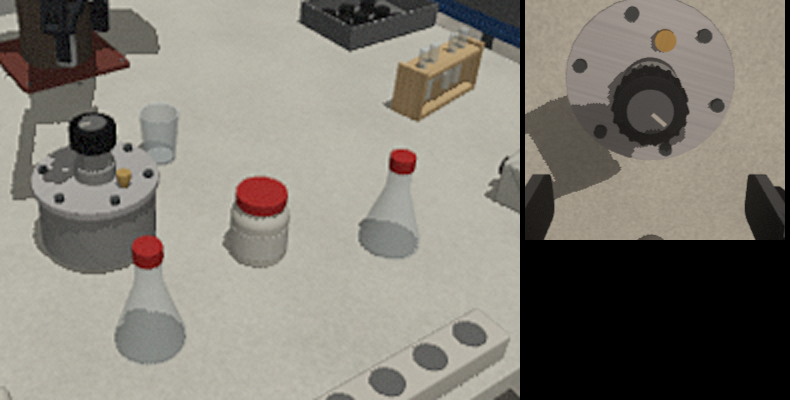

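The cap stands upright on the stem. Its top in the scene view is at about (226.5,212.5), against (225,211) predicted for fully home and (224,203) if it stood on the stem's top. All the glassware I can see is where it was.

```bash
python3 -c "
from plant import order; print(order.close_job())"
```

```text
the job is handed in; nothing more can be done
None
```

I put the cap fully home on the stem, turned it clockwise through three clicks (counted from the torque peaks), let go and handed the job in at about 18 s; in the last pictures it stood upright and nothing visible had moved.

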